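# Clamp a gift box for ribbon tying with the removable crank

### The job

Clamp the small kraft gift box for ribbon tying: set the loose crank on the square spindle of the box clamp and turn it under light pressure until it drops fully home. Then let go of it, take it again by its upright handle and wind it clockwise until you feel that the jaw has pushed the box snug against the fence. The box is full of chocolates, so hold it firmly but do not crush it, do not push the box or the jaw by hand, leave the crank on the spindle, and leave the things round about where they are.

Things in the scene. Friction and masses are not known exactly. Their poses are not given: they have to be found in the camera images.
- clamp: Box clamp, aluminium base 130 x 270 mm; origin under its middle on the worktop, z up, +y from fence to spindle, +x away from the robot (yaw within 0.2 rad). Turning the spindle clockwise seen from above drives the jaw to the fence by pinion and rack, 8 mm a radian; 38 to 58 mm of travel (5 to 7.3 rad) are needed. Grey gear housing under the spindle 74 x 58 mm, 64 mm high.
- spindle_seat (a point): On the spindle's vertical axis, at the shoulder (74 mm above the worktop) on which the seated crank rests. Fixed to the clamp's frame, same axes, so it does NOT show how the square is turned: that is unknown and must be felt or seen. The spindle turns against a drag of about 0.12 N m and stays where it is left.
- spindle_nose (a point): Tip of the spindle (greased steel), 21 mm above spindle_seat on the same axis (axes of the clamp). Above the shoulder stands a square of 14 mm a side, 14 mm high with a 2 mm chamfer at its top, and on that a round pilot nose 12.4 mm across and 7 mm high, tapering to 7 mm across at the tip.
- crank_hub (a point): Loose steel crank, 0.39 kg, standing upright on its hub: centre of the hub's grip flats, 49 mm above its underside; z up, +x along the arm to the handle. Grip part 24 mm between flats (y faces), 30 mm along x, 26 to 64 mm above the underside. Arm 14 mm wide, 26 to 36 mm above the underside; a counterweight of 26 mm diameter, top at 42 mm, is 36 mm from the axis at -x.
- crank: The same crank, origin at the middle of its underside, axes as crank_hub: the mouth of its square socket, 16.5 mm a side (sides along x and y), 26 mm deep, in the 34 mm square lower hub. Fully home it is at spindle_seat; on an unaligned square it stays about 14 mm higher. It fits in any of four quarter turns, with 10 degrees of play either way; stuck part-way, a small turn either way frees it.
- crank_handle: Black upright handle at the end of the crank's arm, 42 mm long, 20 mm in diameter, turning freely on its pin; origin at its centre (half-way up), z along it. It stands 60 mm from the crank's axis, its centre 9 mm higher than crank_hub and 22 mm above the arm's top. At the handle, drag is felt as about 2 N, and each 10 N on the box as 1.3 N more.
- jaw: The clamp's sliding jaw with its cork-faced pressure plate, which sits on stiff springs (gives 1 mm per 20 N); origin at the foot of the cork face, in the middle, on the bed (16 mm above the worktop); axes as clamp. It moves along -y, towards the fence. Face 84 mm wide, 46 mm high.
- fence: The clamp's fixed fence; origin at the foot of its cork face, in the middle, on the bed (16 mm above the worktop); the face looks along +y (axes as clamp). Face 86 mm wide, 46 mm high, 201 mm from the spindle's axis.
- gift_box: Small kraft gift box, 66 x 66 x 48 mm, 0.11 to 0.22 kg; origin at the centre of its underside, z up. It stands loose on the bed between jaw and fence, 5 to 15 mm off the fence. Once it is held, each further 0.1 rad of the crank adds about 9 N; more than 40 N from the jaw crushes it. When the crank is let go, the spindle's drag keeps a grip of up to 15 N.
- ribbon_spool_3: Bystander: red ribbon on a card spool, 66 mm across, 26 mm high, left of the clamp; origin at the centre of its underside. Leave it alone.
- ribbon_spool_1: Bystander: white ribbon spool, 66 mm across, 22 mm high, behind the clamp; origin at the centre of its underside. Leave it alone.
- gift_box_3: Bystander: flat kraft gift box 62 x 100 x 30 mm behind the clamp on the right; origin at the centre of its underside. Leave it alone.

How it is judged (in metres and radians):
On the way, in this order (a step that is already met when the one before it is completed fails the run):
1. the crank has dropped fully home on the spindle's square and has been let go (z of crank_hub in the frame of spindle_seat below 0.0515 m and horizontal distance between crank_hub and spindle_seat below 0.004 m and angle between crank_hub's own z axis and vertical below 0.08 rad and contact force between the fingers and crank below 0.05 N), for 0.2 s.
2. wound by its handle until the jaw holds the box against the fence (contact force between the fingers and crank_handle above 0.3 N and contact force between jaw and gift_box above 5 N and contact force between gift_box and fence above 5 N), for 0.1 s.
At the end, for the whole second after the job is handed in: The jaw presses the gift box flat against the fence with at least 3 N on either side of it, the box square to the fence (within 0.04 rad) and upright (within 0.06 rad) and at rest; the crank sits fully home on the spindle (within 2.5 mm of its shoulder, 4 mm of its axis) (contact force between jaw and gift_box above 3 N and contact force between gift_box and fence above 3 N and angle between the y axis of gift_box and the y axis of fence, either way round below 0.04 rad and angle between gift_box's own z axis and vertical below 0.06 rad and z of crank_hub in the frame of spindle_seat below 0.0515 m and horizontal distance between crank_hub and spindle_seat below 0.004 m and linear speed of gift_box below 0.01 m/s); the robot touches nothing.
It fails at once if the box was crushed: more than 40 N from the jaw (contact force between jaw and gift_box above 40 N).
It fails at once if the box or the jaw was pushed by hand (contact force between any of the arm, the fingers and gift_box above 1.5 N or contact force between any of the arm, the fingers and jaw above 1.5 N).
It fails at once if a bystander was disturbed (distance of any of ribbon_spool_3, ribbon_spool_1, gift_box_3 from where it was at the start of the episode above 0.03 m).
It also fails if it takes over 64 s, if anything falls off the work surface, if the arm or the gripper's body presses on something with over 40 N, if the wrist force passes 120 N, or if a joint passes its speed limit or range.

### The arm

A 7-joint arm with a two-finger parallel gripper is mounted at the origin on a cart in front of the work surface, level with it; the furniture and walls round the work are solid. World frame = base frame: x ahead of the robot, y to its left, z up, the work surface at z = 0. Lengths are in mm, angles in rad, forces in N, time in s.
With the tool pointing down it reaches from about 400 to 875 mm from the base axis. Payload 4.4 kg.
Tool frame: the origin (TCP) lies midway between the tips of the shut fingers; the grasp point (between the pads) lies 19 mm behind it; z points along the fingers, y is the line along which they close (so a half turn about z gives the same grasp; the last joint's range is limited). The gripper opens to 85 mm and grips with 20 to 120 N. Pads are 22 mm wide; open, the fingers measure 114 mm over their backs; the gripper's body (76 mm by 85 mm) begins 54 mm behind the grasp point. The pads swing forward as they close: fully open they stand 13 mm farther back than shut.
Start: joints at [-1.324, 0.628, 0.038, 1.517, -0.027, 0.996, -0.02], TCP at [199.997, 618.481, 231.313] pointing down, gripper open.
Joint ranges: [-3.06, 3.06], [-0.37, 2.12], [-1.25, 1.32], [0.18, 2.47], [-1.1, 4.24], [0.23, 1.98], [-2.94, 2.94]. Speed limits (rad/s): [2.57, 2.57, 3.14, 3.14, 3.14, 3.14, 3.14].

### API

Orientations are given as [roll, pitch, yaw] about the fixed x, y, z axes, in that order (R = Rz(yaw) Ry(pitch) Rx(roll)).
In Python, from cell import ctrl gives the robot as it stands.
- The arm moves only by the shell command python3 -m handwheel 'ROWS'. ROWS is JSON, a list of rows, each a list of 3 entries, a list of its own where there are three numbers: the turn, a rotation vector about the tool's x, y, z in degrees, then the shift along the tool's x, y, z in m, then the closure, from 0 (fully open) to 1 (shut). A call has 1 to 5 rows; each row shifts and turns the commanded pose from where the row before left it, along the tool's axes as they then stand; what a row does not reach is not made up. A row lasts 1/12 s, in which the tool goes at most 41.7 mm and 7.16 degrees, less where a joint would pass 70% of its speed; a pose out of reach is approached as far as the arm can. A call is refused whole if a number of a shift passes 0.0417 or a number of a turn 7.16, either way. A call with a gripper value outside its range is refused whole. The fingers move at their own pace and stop on an object; the grip force is fixed at half the most. Time passes only in rows, so rows that do not move let the fingers close. It gives the time, the measured TCP pose, the force, the opening and the grip force at its end, in the units of the state.
- ctrl.read_state(): the state, without advancing time (a new reading comes with each control period).
- ctrl.get_image(name): name is "side" or "top" or "wrist"; returns a dict with "pixels" (384x512x3 uint8, red, green, blue), "fx", "fy", "cx", "cy" (pixels), "pose" (4x4, takes a point from camera to world coordinates); the wrist camera has in their place "T_tool_cam" (4x4, takes a point from camera to tool coordinates, whose origin is the TCP and whose axes are the flange's). Camera axes: x right, y up, looking along -z (the intrinsics and any distortion apply to the point x, -y, -z); pixel columns grow to the right and rows downward; lengths in mm; the calibration is good to about 2 mm. A picture is of the moment at which its call begins: read the wrist's pose just before it. There is no depth.
- ctrl.finish_job(): hands the job in; it is judged then, once.
The state is a dict: "clock": time; "qpos": joint angles; "qd": joint speeds; "tau": joint torques, N m; "eef_pos": TCP position; "tool_rot": TCP orientation; "force": force on the tool from outside, world axes, zero at the start; "torque": the same for the moment, N m; "width": finger opening in mm; "gripper_force": force on a finger pad.
Only numpy, scipy, OpenCV 4.12 (cv2) and the standard library are available. Lean on these libraries where they do the work, as an engineer would, in place of code of your own. Each camera call takes 0.05 s, during which the arm holds its last target. There are 200 camera calls.

## Working session

There is one attempt and no reset: what is moved stays moved. The work goes in short steps, Python scripts to look and compute and a shell command to move; the robot and the scene stay as the last step left them, time stands still between calls to the robot, and variables do not carry over. Pictures are saved under pics/ and viewed, at most 12 in all, crops included, and the job is handed in when it is done.

```bash
mkdir -p pics; ls; python3 - <<'E'
from cell import ctrl
import cv2,numpy as np
s=ctrl.read_state();print(s)
for n in ("top","side"):
    d=ctrl.get_image(n);cv2.imwrite(f"pics/{n}0.png",d["pixels"][:,:,::-1])
    print(n,{k:v for k,v in d.items() if k!="pixels"})
E
```

```text
pics
{'clock': 0.0, 'qpos': array([-1.32378722,  0.62934077,  0.03844623,  1.5183487 , -0.02698693,
        0.99629176, -0.01999171]), 'qd': array([-8.63200594e-05,  5.21338265e-05,  1.93510633e-04, -1.49047114e-03,
       -1.94149740e-04,  3.66126730e-04, -1.19946782e-04]), 'tau': array([ 9.13660788e-04, -5.63395536e+01,  1.22640576e+00, -1.93447959e+01,
        1.10115673e-02,  1.05022584e-02, -1.33991873e-05]), 'eef_pos': array([199.81596016, 617.88255903, 230.39880976]), 'tool_rot': array([-3.13972260e+00,  3.74505032e-05,  2.82879596e+00]), 'force': array([ 0.01838975,  0.13088577, -0.59632279]), 'torque': array([0.0143907 , 0.01807826, 0.03913607]), 'gripper_force': 0.0, 'width': 85.16679082311163}
top {'fx': 395.2675563384705, 'fy': 395.2675563384705, 'cx': 253.34651103404806, 'cy': 198.8484387979994, 'pose': array([[-2.51603693e-02,  9.95065723e-01, -9.59748050e-02,
         4.22875442e+02],
       [-9.99679579e-01, -2.53104574e-02, -3.46562624e-04,
        -5.58392612e+01],
       [-2.77401881e-03,  9.59353330e-02,  9.95383703e-01,
         1.12579949e+03],
       [ 0.00000000e+00,  0.00000000e+00,  0.00000000e+00,
         1.00000000e+00]])}
side {'fx': 364.1943102047861, 'fy': 364.1943102047861, 'cx': 251.57471451085073, 'cy': 192.48318591195513, 'pose': array([[ 9.05925798e-01,  1.70629088e-01, -3.87536014e-01,
         5.78861646e+01],
       [-4.23345400e-01,  3.45994719e-01, -8.37297036e-01,
        -1.05461570e+03],
       [-8.78181493e-03,  9.22590575e-01,  3.85680582e-01,
         5.75006944e+02],
       [ 0.00000000e+00,  0.00000000e+00,  0.00000000e+00,
         1.00000000e+00]])}
```

View pics/top0.png

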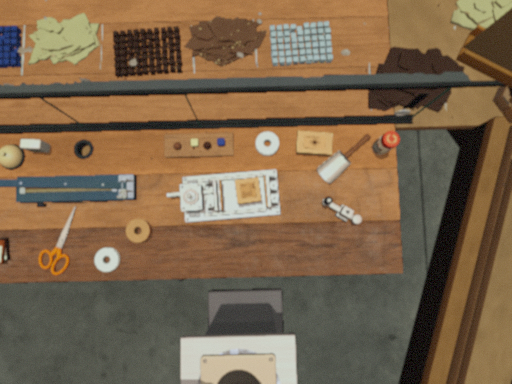

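View pics/side0.png

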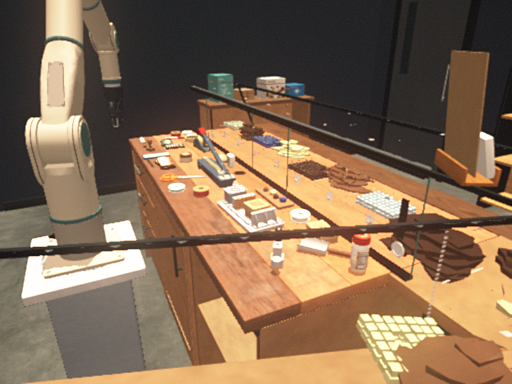

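The top view shows the clamp near (230,195) with its spindle end at about (190,197). The crank is near (342,210) with its black handle at about (327,203). I'll zoom in on both.

```bash
cat > h.py <<'E'
from cell import ctrl
import cv2,numpy as np
from scipy.spatial.transform import Rotation as Ro
def ray(d,uv,P):
    v=np.array([(uv[0]-d["cx"])/d["fx"],-(uv[1]-d["cy"])/d["fy"],-1.])
    return P[:3,3],P[:3,:3]@v
def onz(d,uv,z,P=None):
    o,v=ray(d,uv,d["pose"] if P is None else P); return o+v*(z-o[2])/v[2]
def tool():
    s=ctrl.read_state();T=np.eye(4);T[:3,:3]=Ro.from_euler("xyz",s["tool_rot"]).as_matrix();T[:3,3]=s["eef_pos"];return T
E
python3 - <<'E'
from h import *
d=ctrl.get_image("top");im=d["pixels"][:,:,::-1]
c=im[160:230,165:375];cv2.imwrite("pics/c.png",cv2.resize(c[:,:],None,fx=3.8,fy=3.8,interpolation=cv2.INTER_CUBIC))
a=cv2.resize(im[165:225,170:290],None,fx=6.6,fy=5,interpolation=cv2.INTER_CUBIC)
b=cv2.resize(im[185:230,310:370],None,fx=6.6,fy=6.6,interpolation=cv2.INTER_CUBIC)
o=np.zeros((600,800,3),np.uint8);o[:300,:a.shape[1]]=a;o[302:302+b.shape[0],:b.shape[1]]=b[:298]
cv2.imwrite("pics/zoom.png",o)
E
```

```text
(no output)
```

View pics/zoom.png

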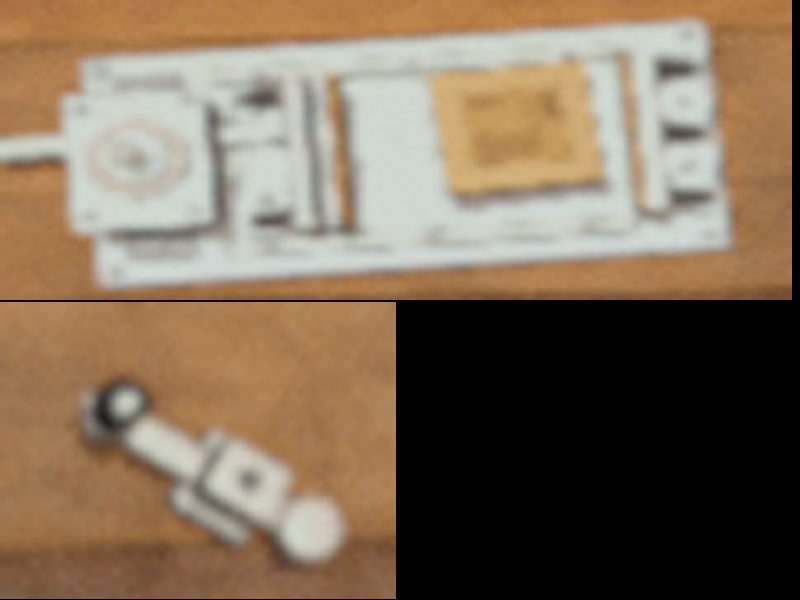

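```bash
python3 - <<'E'
from h import *
d=ctrl.get_image("top")
sp=onz(d,(190.15,196.4),95);hub=onz(d,(347.9,212.0),64);hd=onz(d,(328.8,200.2),79);cw=onz(d,(357.3,219.5),42)
print(sp,hub,hd,cw)
v=(hd-cw)[:2];print("crank yaw",np.degrees(np.arctan2(v[1],v[0])),np.linalg.norm(v))
# clamp axis: along y from fence end to spindle end using base corners z=16
c=[onz(d,(170+x/6.6,165+y/5),16) for x,y in((82,60),(705,20),(732,246),(97,286))]
print(c); 
for a,b in((0,1),(3,2)):
    w=(c[a]-c[b])[:2];print(np.degrees(np.arctan2(-w[0],w[1])),np.linalg.norm(w))
print("tool",np.degrees(ctrl.read_state()["tool_rot"]),tool()[:3,:3].round(3))
g=[onz(d,(u,v),22) for u,v in ((267,143),(137,231))];print(g)
E
```

```text
[532.92874178 110.04867835  95.        ] [ 483.28227013 -308.68523055   64.        ] [ 515.09904894 -255.89967166   79.        ] [ 463.32987362 -338.65489179   42.        ]
crank yaw 57.97114182874585 97.61390255907168
[array([597.25645712, 144.14174098,  16.        ]), array([ 613.35037833, -124.25672553,   16.        ]), array([ 484.59397326, -131.77974609,   16.        ]), array([468.97053572, 138.78070553,  16.        ])]
3.4315060997848303 268.88055177813993
3.304858711306238 271.0111617269992
tool [-1.79935659e+02 -1.47794386e-03  1.62078321e+02] [[-0.951  0.308 -0.   ]
 [ 0.308  0.951 -0.001]
 [ 0.    -0.001 -1.   ]]
[array([687.83158738, -98.2870415 ,  22.        ]), array([447.58703351, 270.83920421,  22.        ])]
```

```bash
R='[[0,0,0],[-0.0296,-0.0238,-0.0019],0]'; 
python3 -m handwheel '[[[0,0,0],[-0.0296,-0.0238,-0.0019],0],[[0,0,0],[-0.0296,-0.0238,-0.0019],0],[[0,0,0],[-0.0296,-0.0238,-0.0019],0],[[0,0,0],[-0.0296,-0.0238,-0.0019],0],[[0,0,0],[-0.0296,-0.0238,-0.0019],0]]'
python3 -c "from h import *;print(ctrl.read_state()['qpos'].round(3),ctrl.get_image('wrist')['T_tool_cam'].round(3))"
```

```text
clock: 0.62
eef_pos: [304.8, 458.0, 240.8]
tool_rot: [-3.141, 0.0, 2.829]
force: [0.5, 0.2, -0.4]
width: 85.6
gripper_force: 0.0
[-1.062  0.474  0.041  1.788 -0.024  0.88   0.247] [[   0.       0.961    0.275   69.874]
 [   1.      -0.      -0.      -0.399]
 [  -0.       0.275   -0.961 -143.103]
 [   0.       0.       0.       1.   ]]
```

```bash

python3 -m handwheel '[[[0,0,0],[-0.0296,-0.0238,-0.0019],0],[[0,0,0],[-0.0296,-0.0238,-0.0019],0],[[0,0,0],[-0.0296,-0.0238,-0.0019],0],[[0,0,0],[-0.0296,-0.0238,-0.0019],0],[[0,0,0],[-0.0296,-0.0238,-0.0019],0]]' >/dev/null
python3 -m handwheel '[[[0,0,0],[-0.0296,-0.0238,-0.0019],0],[[0,0,0],[-0.0296,-0.0238,-0.0019],0],[[0,0,0],[-0.0296,-0.0238,-0.0019],0],[[0,0,0],[-0.0296,-0.0238,-0.0019],0],[[0,0,0],[-0.0296,-0.0238,-0.0019],0]]' >/dev/null
python3 -m handwheel '[[[0,0,7],[-0.0296,-0.0238,-0.0019],0],[[0,0,7],[0,0,0],0],[[0,0,7],[0,0,0],0],[[0,0,7],[0,0,0],0],[[0,0,7],[0,0,0],0]]'
python3 -m handwheel '[[[0,0,7],[0,0,0],0],[[0,0,7],[0,0,0],0],[[0,0,7],[0,0,0],0],[[0,0,7],[0,0,0],0],[[0,0,0],[0,0,0],0]]'
python3 - <<'E'
from h import *
T=tool();d=ctrl.get_image("wrist");np.save("w1.npy",T);print(d["fx"],d["cx"],d["cy"])
cv2.imwrite("pics/w1.png",d["pixels"][:,:,::-1])
E
```

```text
clock: 1.92
eef_pos: [533.5, 110.2, 261.5]
tool_rot: [-3.141, -0.0, 2.211]
force: [-0.6, -0.2, -0.5]
width: 85.6
gripper_force: 0.0
clock: 2.33
eef_pos: [533.3, 110.7, 261.5]
tool_rot: [-3.141, 0.0, 1.726]
force: [1.0, 0.1, -0.7]
width: 85.4
gripper_force: 0.0
290.39610860310006 254.92246324864544 192.93700883500946
```

View pics/w1.png

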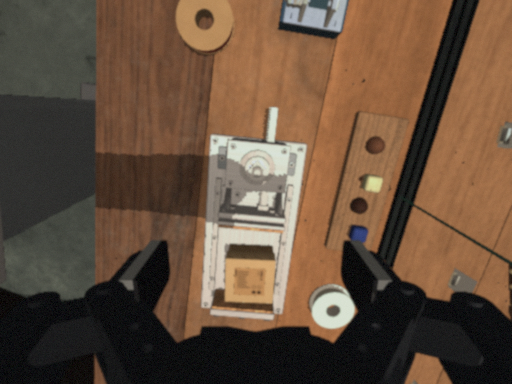

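The wrist view shows the spindle at about (257,167), with the fingers clear of it. I'll zoom in there to see how the square is turned.

```bash
python3 - <<'E'
import cv2,numpy as np
im=cv2.imread("pics/w1.png")[145:190,230:290].astype(float)
im=np.clip((im-im.min())*1.3,0,255).astype(np.uint8)
cv2.imwrite("pics/w1z.png",cv2.resize(im,None,fx=12,fy=12,interpolation=cv2.INTER_CUBIC))
E
```

```text
(no output)
```

View pics/w1z.png

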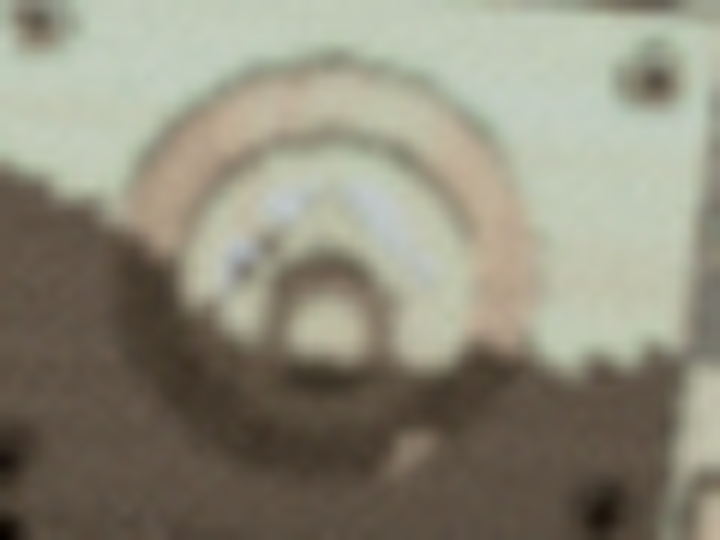

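The crop shows the nose at about (325,325) in the crop, which is image (257.1,172.1). The chamfer edges of the square run at roughly 47° in the image, so the sides lie at about 56° mod 90 in the world. That nearly matches the crank's yaw. Next I go to the crank.

```bash

python3 -m handwheel '[[[0,0,0],[-0.037,-0.0104,0.0028],0],[[0,0,0],[-0.037,-0.0104,0.0028],0],[[0,0,0],[-0.037,-0.0104,0.0028],0],[[0,0,0],[-0.037,-0.0104,0.0028],0],[[0,0,0],[-0.037,-0.0104,0.0028],0]]' >/dev/null
python3 -m handwheel '[[[0,0,0],[-0.037,-0.0104,0.0028],0],[[0,0,0],[-0.037,-0.0104,0.0028],0],[[0,0,0],[-0.037,-0.0104,0.0028],0],[[0,0,0],[-0.037,-0.0104,0.0028],0],[[0,0,0],[-0.037,-0.0104,0.0028],0]]' >/dev/null
python3 -m handwheel '[[[0,0,6.8],[-0.037,-0.0104,0.0028],0],[[0,0,6.8],[0,0,0],0],[[0,0,6.8],[0,0,0],0],[[0,0,6.8],[0,0,0],0],[[0,0,6.8],[0,0,0],0]]' >/dev/null
python3 -m handwheel '[[[0,0,6.8],[0,0,0],0],[[0,0,0],[0,0,0],0],[[0,0,0],[0,0,0],0]]'
python3 - <<'E'
from h import *
T1=np.load("w1.npy")
T=tool();d=ctrl.get_image("wrist");np.save("w2.npy",T)
print("spindle",onz(d,(257.1,172.1),95,T1@d["T_tool_cam"]))
cv2.imwrite("pics/w2.png",cv2.resize(d["pixels"][:,:,::-1],None,fx=1.5,fy=1.5))
E
```

```text
clock: 3.88
eef_pos: [484.7, -309.3, 230.7]
tool_rot: [-3.141, 0.0, 1.023]
force: [0.3, 0.0, 0.2]
width: 85.5
gripper_force: 0.0
spindle [534.86428026 115.29396123  95.        ]
```

View pics/w2.png

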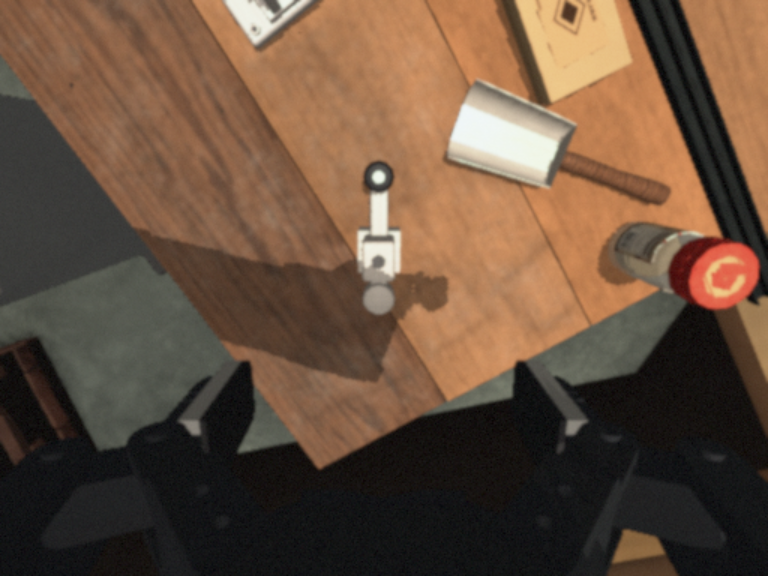

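The hub hole is at about (378,262) and the handle at (378,176) in the enlarged view. They line up with the image vertical, so the gripper yaw already matches the crank.

```bash
python3 - <<'E'
from h import *
T1=np.load("w1.npy");T=np.load("w2.npy");d=ctrl.get_image("wrist");C=d["T_tool_cam"]
print("ring wrist",onz(d,(257.5,167.1),64,T1@C))
h=onz(d,(252,174.7),64,T@C);k=onz(d,(252,117.3),79,T@C);print("hub",h,"handle",k,np.degrees(np.arctan2(*(k-h)[1::-1])),np.linalg.norm((k-h)[:2]))
print("hub in tool",np.linalg.inv(T)@np.append(h,1),np.degrees(ctrl.read_state()["tool_rot"]))
t=ctrl.get_image("top");print("ring top",onz(t,(170+137/6.6,165+157/5),64))
E
```

```text
ring wrist [535.59633351 114.9301064   64.        ]
hub [ 482.61436595 -306.36545338   64.        ] handle [ 514.62012768 -254.51675776   79.        ] 58.31331699385944 60.93156834854183
hub in tool [  1.42425345  -3.25747897 166.65879922   1.        ] [-1.79988195e+02 -1.42491266e-02  5.85208392e+01]
ring top [536.19667239 113.39595058  64.        ]
```

```bash

python3 -m handwheel '[[[0,0,0],[0.0007,-0.0024,0.04],0],[[0,0,0],[0,0,0.04],0],[[0,0,0],[0,0,0.04],0],[[0,0,0],[0,0,0.04],0],[[0,0,0],[0,0,0.025],0]]' 
python3 -m handwheel '[[[0,0,0],[0,0,0.0135],0],[[0,0,0],[0,0,0],0.5],[[0,0,0],[0,0,0],1],[[0,0,0],[0,0,0],1],[[0,0,0],[0,0,0],1]]'
python3 -m handwheel '[[[0,0,0],[0,0,0],1],[[0,0,0],[0,0,0],1],[[0,0,0],[0,0,0],1],[[0,0,0],[0,0,0],1]]'
```

```text
clock: 4.45
eef_pos: [481.6, -306.2, 42.5]
tool_rot: [-3.138, -0.001, 1.02]
force: [0.2, 0.9, 0.4]
width: 85.5
gripper_force: 0.0
clock: 4.87
eef_pos: [484.0, -308.4, 33.9]
tool_rot: [3.139, -0.0, 1.018]
force: [-0.4, -0.0, -0.0]
width: 38.8
gripper_force: 0.0
clock: 5.2
eef_pos: [483.5, -307.9, 33.8]
tool_rot: [3.14, -0.0, 1.017]
force: [-0.8, 0.9, 6.3]
width: 23.0
gripper_force: 58.9
```

```bash

python3 -m handwheel '[[[0,0,0],[0,0,-0.0328],1],[[0,0,0],[0,0,-0.0328],1],[[0,0,0],[0,0,-0.0328],1],[[0,0,0],[0,0,-0.0328],1],[[0,0,0],[0.0322,-0.0148,0],1]]' 
python3 -m handwheel '[[[0,0,0],[0.0322,-0.0148,0],1],[[0,0,0],[0.0322,-0.0148,0],1],[[0,0,0],[0.0322,-0.0148,0],1],[[0,0,0],[0.0322,-0.0148,0],1],[[0,0,0],[0.0322,-0.0148,0],1]]' >/dev/null
python3 -m handwheel '[[[0,0,0],[0.0322,-0.0148,0],1],[[0,0,0],[0.0322,-0.0148,0],1],[[0,0,0],[0.0322,-0.0148,0],1],[[0,0,0],[0.0322,-0.0148,0],1],[[0,0,0],[0.0322,-0.0148,0],1]]' >/dev/null
python3 -m handwheel '[[[0,0,0],[0.0322,-0.0148,0],1],[[0,0,0],[0,0,0],1],[[0,0,0],[0,0,0],1]]'
python3 - <<'E'
from h import *
T=tool();d=ctrl.get_image("wrist");C=d["T_tool_cam"]
s=ctrl.read_state();print(s["eef_pos"],s["qpos"].round(2))
cv2.imwrite("pics/w3.png",cv2.resize(d["pixels"][40:300,130:390,::-1],None,fx=2.3,fy=2.3))
# predicted pixel of hub centre top (tool frame: hub top is 15+19... behind TCP)
def proj(p):
    q=np.linalg.inv(C)@np.append(p,1);return d["cx"]+d["fx"]*q[0]/-q[2],d["cy"]-d["fy"]*q[1]/-q[2]
z=33.8-64
for dx in(-4,0,4):print(dx,proj([dx,0,z]), ((np.array(proj([dx,0,z]))-[130,40])*2.3).round(1))
print(proj(np.linalg.inv(T)[:3]@[535.5,114.2,95,1]))
E
```

```text
clock: 5.62
eef_pos: [488.8, -283.9, 170.9]
tool_rot: [3.124, 0.007, 1.007]
force: [2.0, -3.4, -3.0]
width: 23.6
gripper_force: 60.7
clock: 6.7
eef_pos: [534.4, 117.9, 163.1]
tool_rot: [-3.14, -0.0, 1.024]
force: [-0.0, -1.0, -3.6]
width: 23.1
gripper_force: 60.5
[534.4960593  115.23209143 163.37791598] [-0.65  0.65  0.61  1.89 -0.52  0.77 -0.3 ]
-4 (np.float64(254.7802355751717), np.float64(282.1532071898857)) [287. 557.]
0 (np.float64(254.78249431980015), np.float64(274.1776546862146)) [287.  538.6]
4 (np.float64(254.78479238785815), np.float64(266.06325245462637)) [287.  519.9]
(np.float64(258.7732954089867), np.float64(207.51983908957314))
```

View pics/w3.png

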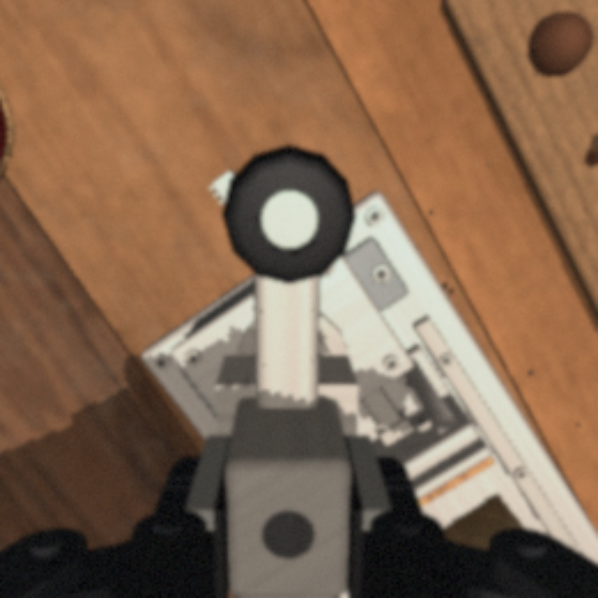

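The hub hole is at (288,534) in the crop, so the hub sits about 1 mm along tool +x from the TCP. Now I descend onto the nose.

```bash

python3 -m handwheel '[[[0,0,0],[-0.0013,0.0014,0.01],1],[[0,0,0],[0,0,0.01],1],[[0,0,0],[0,0,0.008],1],[[0,0,0],[0,0,0],1],[[0,0,0],[0,0,0],1]]' 
python3 -m handwheel '[[[0,0,0],[0,0,0.004],1],[[0,0,0],[0,0,0.004],1],[[0,0,0],[0,0,0.002],1],[[0,0,0],[0,0,0],1]]'
```

```text
clock: 7.17
eef_pos: [535.0, 111.6, 134.7]
tool_rot: [-3.14, 0.002, 1.016]
force: [1.1, -0.5, -3.9]
width: 23.4
gripper_force: 60.6
clock: 7.5
eef_pos: [535.3, 112.6, 125.1]
tool_rot: [-3.141, 0.0, 1.017]
force: [-0.8, 0.3, -3.4]
width: 23.1
gripper_force: 60.6
```

```bash

python3 -m handwheel '[[[0,0,0],[0,0,0.002],1],[[0,0,0],[0,0,0.002],1],[[0,0,0],[0,0,0],1]]' 
python3 -m handwheel '[[[0,0,0],[0,0,0.002],1],[[0,0,0],[0,0,0.002],1],[[0,0,0],[0,0,0],1]]'
```

```text
clock: 7.75
eef_pos: [535.4, 112.6, 121.3]
tool_rot: [-3.141, 0.0, 1.017]
force: [-2.1, -0.9, -3.2]
width: 23.5
gripper_force: 60.5
clock: 8.0
eef_pos: [534.9, 112.9, 117.1]
tool_rot: [-3.14, 0.001, 1.017]
force: [-0.8, 0.5, -4.9]
width: 23.1
gripper_force: 60.5
```

```bash

python3 -m handwheel '[[[0,0,0],[0,0,0.002],1],[[0,0,0],[0,0,0.002],1],[[0,0,0],[0,0,0.002],1],[[0,0,0],[0,0,0],1]]' 
python3 -m handwheel '[[[0,0,0],[0,0,0.002],1],[[0,0,0],[0,0,0.001],1],[[0,0,0],[0,0,0],1]]'
```

```text
clock: 8.33
eef_pos: [534.9, 112.9, 111.0]
tool_rot: [-3.14, 0.001, 1.017]
force: [-2.1, 1.4, -4.6]
width: 23.0
gripper_force: 60.5
clock: 8.58
eef_pos: [534.8, 112.9, 108.2]
tool_rot: [-3.14, 0.001, 1.017]
force: [-3.0, 2.4, -5.3]
width: 23.1
gripper_force: 60.5
```

```bash

python3 -m handwheel '[[[0,0,0],[0,0,0.001],1],[[0,0,0],[0,0,0],1]]' 
python3 -m handwheel '[[[0,0,0],[0,0,0.001],1],[[0,0,0],[0,0,0],1]]'
```

```text
clock: 8.75
eef_pos: [534.9, 112.9, 107.9]
tool_rot: [-3.14, -0.0, 1.017]
force: [-5.8, 2.3, 1.8]
width: 23.4
gripper_force: 61.2
clock: 8.92
eef_pos: [534.9, 112.9, 107.8]
tool_rot: [-3.14, -0.001, 1.017]
force: [-6.5, 2.8, 9.5]
width: 23.1
gripper_force: 62.4
```

```bash

python3 -m handwheel '[[[0,0,0],[0,0,-0.001],0.5],[[0,0,0],[0,0,0],0],[[0,0,0],[0,0,0],0],[[0,0,0],[0,0,0],0],[[0,0,0],[0,0,0],0]]' 
python3 -m handwheel '[[[0,0,0],[0,0,-0.033],0],[[0,0,0],[0,0,-0.033],0],[[0,0,0],[0.03,0,0],0],[[0,0,0],[0.031,0,0],0],[[0,0,0],[0,0,0],0]]'
python3 - <<'E'
from h import *
T=tool();d=ctrl.get_image("wrist");C=d["T_tool_cam"];t=ctrl.get_image("top")
print(T[:3,3])
z=d["pixels"][:,:,::-1]; np.save("w4T.npy",T)
o=np.zeros((600,800,3),np.uint8);o[:384,:400]=z[:,56:456];o[:330,400:]=cv2.resize(t["pixels"][170:225,195:262,::-1],(400,330),interpolation=cv2.INTER_CUBIC);cv2.imwrite("pics/w4.png",o)
iC=np.linalg.inv(C)
for p in ([535.5,114,138],[535.5+60*np.cos(1.017),114+60*np.sin(1.017),153]):
    q=iC@np.linalg.inv(T)@np.append(p,1);print(d["cx"]+d["fx"]*q[0]/-q[2]-56,d["cy"]-d["fy"]*q[1]/-q[2])
E
```

```text
clock: 9.33
eef_pos: [536.4, 112.1, 107.8]
tool_rot: [3.14, -0.0, 1.017]
force: [0.3, 0.1, -0.0]
width: 81.8
gripper_force: 0.0
clock: 9.75
eef_pos: [570.9, 171.4, 174.0]
tool_rot: [3.14, -0.006, 1.024]
force: [-0.7, 1.3, -0.5]
width: 85.2
gripper_force: 0.0
[570.94948022 171.43471074 174.023411  ]
198.1504570772374 307.5241937788597
198.80712595395406 239.92254603215906
```

View pics/w4.png

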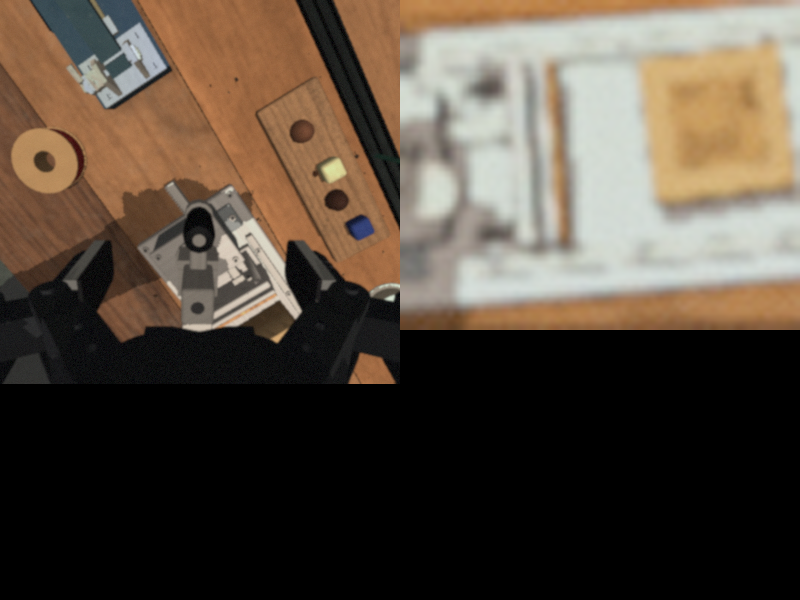

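The handle sits at (199,240) and the hub at (198,308), both as predicted, so the crank is home and the spindle axis is at about (535.5,114). In the top view the jaw still has about 50 mm to go. I lower onto the handle.

```bash

python3 -m handwheel '[[[0,0,0],[0,0,0.028],0],[[0,0,0],[0,0,0.028],0],[[0,0,0],[0,0,0],0],[[0,0,0],[0,0,0],0]]' 
```

```text
clock: 10.18
eef_pos: [566.4, 162.9, 116.7]
tool_rot: [-3.14, 0.003, 1.015]
force: [-0.1, -0.1, 0.2]
width: 85.1
gripper_force: 0.0
```

```bash

python3 -m handwheel '[[[0,0,0],[0.001,0,0],0.5],[[0,0,0],[0,0,0],1],[[0,0,0],[0,0,0],1],[[0,0,0],[0,0,0],1],[[0,0,0],[0,0,0],1]]' 
python3 -m handwheel '[[[0,0,0],[0,0,0],1],[[0,0,0],[0,0,0],1],[[0,0,0],[0,0,0],1]]'
```

```text
clock: 10.6
eef_pos: [568.6, 165.4, 118.4]
tool_rot: [3.141, -0.001, 1.017]
force: [0.7, 0.3, -0.4]
width: 25.4
gripper_force: 0.0
clock: 10.85
eef_pos: [568.7, 165.6, 118.1]
tool_rot: [3.141, -0.001, 1.017]
force: [-0.2, 1.6, 4.1]
width: 19.0
gripper_force: 58.5
```

```bash

python3 -m handwheel '[[[0,0,0],[-0.002,0.0155,0],1],[[0,0,0],[-0.006,0.0145,0],1],[[0,0,0],[-0.0095,0.0124,0],1],[[0,0,0],[0,0,0],1]]' 
```

```text
clock: 11.18
eef_pos: [595.0, 124.9, 117.8]
tool_rot: [-3.141, 0.002, 1.013]
force: [-1.5, 0.3, 2.0]
width: 19.1
gripper_force: 59.1
```

```bash

python3 -m handwheel '[[[0,0,0],[-0.0124,0.0095,0],1],[[0,0,0],[-0.0145,0.006,0],1],[[0,0,0],[-0.0155,0.002,0],1],[[0,0,0],[-0.0155,-0.002,0],1],[[0,0,0],[-0.0145,-0.006,0],1]]'
python3 -m handwheel '[[[0,0,0],[-0.0124,-0.0095,0],1],[[0,0,0],[-0.0095,-0.0124,0],1],[[0,0,0],[-0.006,-0.0145,0],1],[[0,0,0],[-0.002,-0.0155,0],1],[[0,0,0],[0,0,0],1]]'
python3 -m handwheel '[[[0,0,0],[0,0,0],1],[[0,0,0],[0,0,0],1]]'
```

```text
clock: 11.6
eef_pos: [565.7, 63.2, 117.8]
tool_rot: [3.141, -0.003, 1.018]
force: [0.5, 4.4, 2.1]
width: 18.8
gripper_force: 58.8
clock: 12.02
eef_pos: [503.4, 64.2, 118.0]
tool_rot: [-3.141, -0.0, 1.018]
force: [-2.2, -1.5, 7.2]
width: 18.9
gripper_force: 59.6
clock: 12.18
eef_pos: [505.1, 63.2, 118.1]
tool_rot: [3.141, 0.0, 1.017]
force: [-1.5, -1.7, 5.9]
width: 18.7
gripper_force: 59.7
```

```bash

python3 -m handwheel '[[[0,0,0],[0.002,-0.0155,0],1],[[0,0,0],[0.006,-0.0145,0],1],[[0,0,0],[0.0095,-0.0124,0],1],[[0,0,0],[0.0124,-0.0095,0],1],[[0,0,0],[0.0145,-0.006,0],1]]'
python3 -m handwheel '[[[0,0,0],[0.0155,-0.002,0],1],[[0,0,0],[0.0155,0.002,0],1],[[0,0,0],[0,0,0],1],[[0,0,0],[0,0,0],1],[[0,0,0],[0,0,0],1]]'
python3 - <<'E'
from h import *
t=ctrl.get_image("top")
cv2.imwrite("pics/t5.png",cv2.resize(t["pixels"][165:225,205:285,::-1],None,fx=10,fy=10,interpolation=cv2.INTER_CUBIC))
E
```

```text
clock: 12.6
eef_pos: [476.5, 130.5, 118.1]
tool_rot: [-3.138, 0.003, 1.016]
force: [-5.6, -2.0, 12.7]
width: 18.9
gripper_force: 60.4
clock: 13.02
eef_pos: [495.4, 161.0, 118.2]
tool_rot: [-3.139, -0.003, 1.02]
force: [-2.4, 4.7, 10.1]
width: 19.0
gripper_force: 60.1
```

View pics/t5.png

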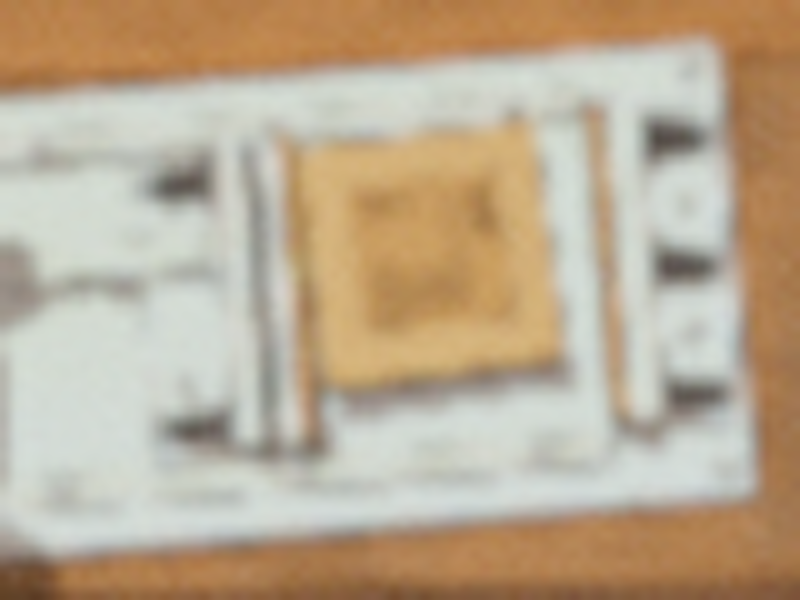

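The jaw is now about touching the box. The box's right edge is at about x=550 and the fence cork face at about x=600 at mid height, so roughly 14 mm (about 100° of crank) is left.

```bash
cat > f.py <<'E'
from h import *
s=ctrl.read_state();p=s["eef_pos"][:2]-[537.2,114.9];a=np.degrees(np.arctan2(p[1],p[0]));r=np.radians(a)
f=s["force"];print("phi",round((57.4-a)%360,1),"r",np.hypot(*p).round(1),"Ftan(resist)",-(f[:2]@[np.sin(r),-np.cos(r)]).round(2),"Frad",(f[:2]@[np.cos(r),np.sin(r)]).round(2),"fz",f[2].round(1))
E
python3 f.py
python3 -m handwheel '[[[0,0,0],[0.0145,0.006,-0.001],1],[[0,0,0],[0.0124,0.0095,0],1],[[0,0,0],[0,0,0],1],[[0,0,0],[0,0,0],1]]' ; python3 f.py
python3 -m handwheel '[[[0,0,0],[0.0095,0.0124,0],1],[[0,0,0],[0.006,0.0145,0],1],[[0,0,0],[0,0,0],1],[[0,0,0],[0,0,0],1]]' ; python3 f.py
```

```text
phi 285.1 r 62.2 Ftan(resist) -0.32 Frad 5.19 fz 9.2
clock: 13.4
eef_pos: [523.3, 174.4, 118.6]
tool_rot: [-3.141, -0.002, 1.019]
force: [0.0, 3.8, 3.8]
width: 19.0
gripper_force: 59.5
phi 314.3 r 61.1 Ftan(resist) -0.89 Frad 3.7 fz 3.8
clock: 13.73
eef_pos: [554.6, 172.2, 118.7]
tool_rot: [3.14, -0.002, 1.017]
force: [0.9, 3.2, 1.4]
width: 18.8
gripper_force: 59.3
phi 344.3 r 59.8 Ftan(resist) 0.04 Frad 3.37 fz 1.4
```

```bash

python3 -m handwheel '[[[0,0,0],[0.0011,0.0051,0],1]]' >/dev/null; python3 f.py
python3 -m handwheel '[[[0,0,0],[0.0007,0.0052,0],1]]' >/dev/null; python3 f.py
python3 -m handwheel '[[[0,0,0],[0.0002,0.0052,0],1]]' >/dev/null; python3 f.py
python3 -m handwheel '[[[0,0,0],[-0.0002,0.0052,0],1]]' >/dev/null; python3 f.py
python3 -m handwheel '[[[0,0,0],[-0.0007,0.0052,0],1]]' >/dev/null; python3 f.py
```

```text
phi 346.7 r 60.0 Ftan(resist) 3.41 Frad 3.78 fz 3.3
phi 351.8 r 59.8 Ftan(resist) 2.9 Frad 3.3 fz 3.4
phi 357.2 r 59.5 Ftan(resist) 3.66 Frad 3.57 fz 2.9
phi 3.0 r 59.3 Ftan(resist) 3.48 Frad 3.27 fz 1.2
phi 8.8 r 59.1 Ftan(resist) 3.06 Frad 2.42 fz 0.8
```

```bash
echo 'F=-(f[:2]@[np.sin(r),-np.cos(r)]);import sys;sys.exit(int(F>4.5))' >> f.py
python3 -m handwheel '[[[0,0,0],[-0.0011,0.0051,0],1]]' >/dev/null; python3 f.py &&
python3 -m handwheel '[[[0,0,0],[-0.0016,0.005,0],1]]' >/dev/null && python3 f.py &&
python3 -m handwheel '[[[0,0,0],[-0.002,0.0048,0],1]]' >/dev/null && python3 f.py &&
python3 -m handwheel '[[[0,0,0],[-0.0024,0.0046,0],1]]' >/dev/null && python3 f.py
```

```text
phi 14.4 r 58.9 Ftan(resist) 3.76 Frad 0.87 fz 0.6
phi 19.9 r 58.8 Ftan(resist) 1.79 Frad 1.52 fz 0.5
phi 25.1 r 58.7 Ftan(resist) 3.34 Frad 0.54 fz 0.4
phi 30.1 r 58.6 Ftan(resist) 3.01 Frad -0.04 fz 1.2
```

```bash

python3 -m handwheel '[[[0,0,0],[-0.0018,0.003,0],1]]' >/dev/null; python3 f.py &&
python3 -m handwheel '[[[0,0,0],[-0.002,0.0029,0],1]]' >/dev/null && python3 f.py &&
python3 -m handwheel '[[[0,0,0],[-0.0022,0.0028,0],1]]' >/dev/null && python3 f.py &&
python3 -m handwheel '[[[0,0,0],[-0.0023,0.0026,0],1]]' >/dev/null && python3 f.py
python3 - <<'E'
from h import *
t=ctrl.get_image("top")
cv2.imwrite("pics/t6.png",cv2.resize(t["pixels"][165:225,205:285,::-1],None,fx=10,fy=10,interpolation=cv2.INTER_CUBIC))
E
```

```text
phi 33.9 r 58.5 Ftan(resist) 3.73 Frad -0.34 fz -0.1
phi 36.7 r 58.5 Ftan(resist) 3.67 Frad -1.16 fz 1.6
phi 39.4 r 58.5 Ftan(resist) 5.13 Frad -1.67 fz 0.7
```

View pics/t6.png

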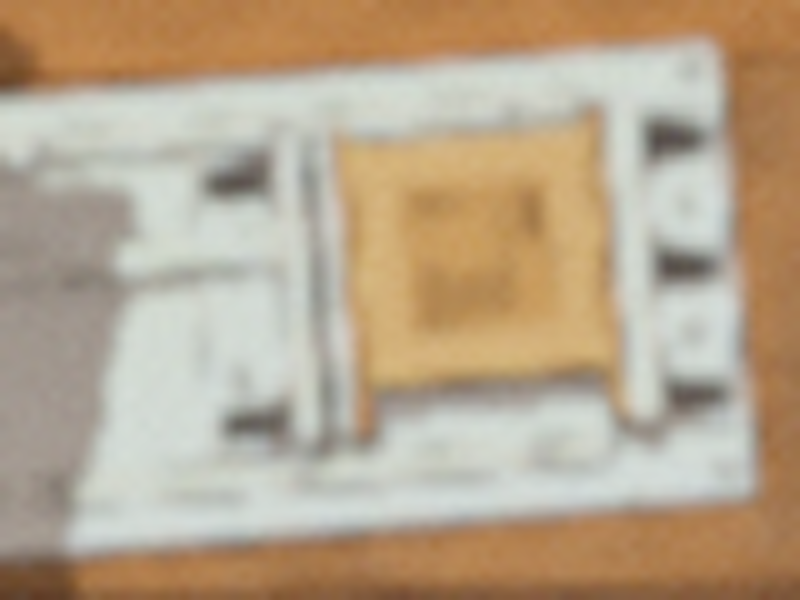

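The box is now against the fence, with no gap at x≈605, and the resistance has started to rise. I take small steps to firm it up.

```bash
python3 f.py
python3 -m handwheel '[[[0,0,0],[-0.0023,0.0026,0],1]]' >/dev/null; python3 f.py
python3 -m handwheel '[[[0,0,0],[0,0,0],1]]' >/dev/null; python3 f.py
```

```text
phi 40.3 r 58.4 Ftan(resist) 3.2 Frad -2.07 fz 0.3
phi 41.8 r 58.5 Ftan(resist) 5.04 Frad -3.28 fz 0.8
phi 42.7 r 58.4 Ftan(resist) 4.24 Frad -2.18 fz -0.2
```

```bash

python3 -m handwheel '[[[0,0,0],[-0.0024,0.0025,0],1]]' >/dev/null; python3 f.py
python3 -m handwheel '[[[0,0,0],[0,0,0],1]]' >/dev/null; python3 f.py
```

```text
phi 44.5 r 58.5 Ftan(resist) 6.9 Frad -2.54 fz 0.4
phi 45.5 r 58.4 Ftan(resist) 5.72 Frad -3.32 fz -0.2
```

```bash

python3 -m handwheel '[[[0,0,0],[-0.0024,0.0025,0],1]]' >/dev/null; python3 f.py
python3 -m handwheel '[[[0,0,0],[0,0,0],1]]' >/dev/null; python3 f.py
```

```text
phi 47.3 r 58.5 Ftan(resist) 6.41 Frad -3.9 fz 0.8
phi 48.3 r 58.4 Ftan(resist) 5.01 Frad -3.48 fz -0.1
```

```bash

python3 -m handwheel '[[[0,0,0],[0,0,0],1],[[0,0,0],[0,0,0],1],[[0,0,0],[0,0,0],0.5],[[0,0,0],[0,0,0],0.5],[[0,0,0],[0,0,0],0.5]]' 
python3 -m handwheel '[[[0,0,0],[0,0,0],0.5],[[0,0,0],[0,0,-0.02],0.5],[[0,0,0],[0,0,-0.03],0.5],[[0,0,0],[0,0,-0.04],0.5],[[0,0,0],[0,0,-0.02],0.5]]'
python3 - <<'E'
from h import *
t=ctrl.get_image("top")
a=cv2.resize(t["pixels"][165:225,175:285,::-1],None,fx=7,fy=7,interpolation=cv2.INTER_CUBIC)
cv2.imwrite("pics/t7.png",a)
E
```

```text
clock: 15.7
eef_pos: [597.8, 121.6, 119.1]
tool_rot: [3.138, 0.0, 1.016]
force: [0.2, -0.4, -0.2]
width: 42.4
gripper_force: 0.0
clock: 16.12
eef_pos: [598.7, 121.8, 232.7]
tool_rot: [3.136, -0.003, 1.016]
force: [0.9, 0.2, 0.4]
width: 42.4
gripper_force: 0.0
```

View pics/t7.png

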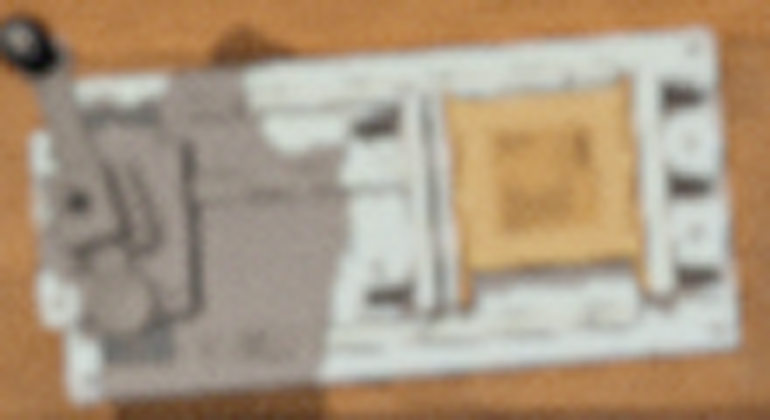

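The box is flat between jaw and fence, the crank is seated and released, and the arm is clear. I hand the job in.

```bash
python3 -c "from cell import ctrl;print(ctrl.finish_job())"
```

```text
the job is handed in; nothing more can be done
None
```

I seated the crank fully on the spindle, let it go, then wound it by its handle until the box was snug against the fence (estimated at about 20 N). I handed the job in at about 16 s with the arm clear; the verdict was not shown to me.

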